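Fit a rod in a screw gland and set the gland nut a quarter turn slack

TASK

Take the long plain steel rod out of the rack and slide it down through the gland on the white box until it is fully home. Then screw the knurled nut of the gland down (clockwise seen from above) until it bottoms out, back it off a quarter turn so that the rod can still be adjusted, and finish holding the nut there in the gripper: do not let go of it. Leave the short plug, the computer mouse and the pipette-tip box where they are.

Things in the scene. Friction and masses are not known exactly. Their poses are not given: they have to be found in the camera images.
- box: off-white painted steel box, fixed to the bench, 120 mm (x) by 180 mm (y) by 80 mm high, carrying the gland on its lid; origin at the centre of its underside, z up. Along the box's own y the gland lies 35 mm to the +y side of the middle. A dark steel collar (40 mm diameter, 12 mm high, 20 mm hole) stands on the lid under the nut
- bore (a point): point on the gland's upright axis at the level of the box lid (80 mm above the bench): the mouth of a blind round bore, 17 mm in diameter with a 2 mm chamfer, 72 mm deep, so its floor is 8 mm above the bench. The nut and the collar above it have a 20 mm hole on the same axis. A rod standing fully home has its foot on the bore's floor and sticks out 22 mm above the top of the bottomed nut (its top is 140 mm above the bench)
- nut: knurled brass nut of the gland, 44 mm in diameter, 26 mm high, with a 20 mm hole through it; always on its thread. Origin on its axis at its underside (92 mm above the bench when bottomed, so its top is at 118 mm), z up. A black index line on its top lies towards the nut's own -x; when the nut is bottomed its axes are parallel to the box's, so that the line then points to the box's -x side
- nut_mid (a point): point on the nut's axis at half its height (13 mm above its underside)
- nut_turn (a joint): turn of the nut in rad: 0 is bottomed out against a hard stop, values grow as it is unscrewed (counter-clockwise seen from above). It starts 1.6 to 2.8 rad open. It rises 6 mm per whole turn, turns with a friction of about 0.12 N m and stays where it is left; when it is bottomed fingers that turn on slip or wind up against the stop
- rack: grey plastic block, fixed to the bench, 60 mm (x) by 200 mm (y) by 50 mm high, with three 17 mm round holes, 45 mm deep, in a row along its y: in the middle and 65 mm either side. Origin at the centre of its underside
- rod: plain round steel rod, 16 mm in diameter, 132 mm long, about 0.13 kg, chamfered at the foot, standing upright in one of the rack's two end holes with its foot 5 mm above the bench and its top at 137 mm. Origin at the centre of its foot, z along the rod to the top
- plug: short steel plug, bystander: 16 mm shank with a 26 mm wide head, 85 mm long in all, in the rack's other end hole. Origin at the centre of its foot
- mouse: grey computer mouse, bystander, 100 by 58 by 32 mm, loose beyond the work. Origin at the centre of its underside
- tipbox: clear pipette-tip box with a pale lid, bystander, 88 by 123 by 59 mm, loose at the left of the bench. Origin at the centre of its underside
Mind the look-alikes: they are no part of the job. Leave any blue or pink look-alike of the rod alone. Of the things shaped like the box, the white one is meant.

How it is judged:
By the outcome, as a careful person would: the job done as asked, in the order asked, and still so for the second after the job is handed in, while the arm keeps its last pose, push and grip.
It also fails if it takes over 72 s, if anything falls off the work surface, if the arm or the gripper's body presses on something with over 40 N, if the wrist force passes 120 N, or if a joint passes its speed limit or range.

ROBOT

A 7-joint arm with a two-finger parallel gripper is mounted at the origin on the work surface. World frame = base frame: x ahead of the robot, y to its left, z up, the work surface at z = 0. Lengths are in m, angles in rad, forces in N, time in s.
With the tool pointing down it reaches from about 0.35 to 0.9 m from the base axis. Payload 8.1 kg.
Tool frame: the origin (TCP) lies at the very end of the fingers, on their centre line; the grasp point (between the pads) lies 19 mm behind it (grasp_offset is the distance from the TCP to the grasp point, in m); z points along the fingers, y is the line along which they close (so a half turn about z gives the same grasp; the last joint's range is limited). The gripper opens to 92 mm and grips with 3 to 60 N. Pads are 19 mm wide; open, the fingers measure 130 mm over their backs; the gripper's body (75 mm by 190 mm) begins 47 mm behind the grasp point.
Start: joints at [-1.32, 0.434, 0.025, 1.573, -0.012, 1.134, -0.075], TCP at [0.217, 0.586, 0.227] pointing down, gripper open.
Joint ranges: [-2.62, 2.62], [-0.44, 2.09], [-1.27, 1.32], [0.08, 2.57], [-1.32, 4.46], [0.12, 2], [-2.74, 2.74]. Speed limits (rad/s): [2.22, 2.22, 3.01, 3.01, 3.14, 3.14, 3.14].

INTERFACE

Orientations are given as a rotation vector (axis times angle).
In Python, from cell import observe, get_image, camera_params, sign_off, silhouettes, grasp_offset gives the robot as it stands. The module is installed in compiled form; this text tells all that it offers.
- The arm moves only by the tool jog_arm, never from a script. Its argument "motion" is a list that holds one entry, the list of rows, each a list of 7 numbers: the shift along the tool's x, y, z in m, then the turn, a rotation vector about the tool's x, y, z in rad, then the closure, from -1 (fully open) to 1 (shut), so that 0 is half open. In form: [[[dx, dy, dz, wx, wy, wz, hand], ...]]. A call has 1 to 10 rows; each row is the pose to reach, as a shift and turn from the pose commanded when the call began, along the tool's axes at that moment; what a row does not reach only later rows make up. A row lasts 1/12 s, in which the tool goes at most 41.7 mm and 7.16 degrees, less where a joint would pass 70% of its speed; a pose out of reach is approached as far as the arm can. A call with a gripper value outside its range is refused whole. The fingers move at their own pace and stop on an object; "force" is the grip in N (left out, the last holds). Time passes only in rows, so rows that repeat a pose let the fingers close. It gives the time, the measured TCP pose, the force, the opening and the grip force at its end, in the units of the state.
- observe(): the state, without advancing time (a new reading comes with each control period).
- get_image(name): name is "scene" or "side" or "wrist"; returns the picture (384x512x3 uint8, red, green, blue); there is no depth.
- camera_params(name): a dict with "vertical_fov" (degrees; the focal length in pixels is half the picture's height over the tangent of half this angle, whatever the lens; pixels are square), "cx", "cy" (the principal point, pixels), "T" (4x4, takes a point from camera to world coordinates). Camera axes: x right, y down, z forward; pixel columns grow to the right and rows downward; lengths in m; the calibration is good to about 2 mm. A picture is of the moment at which its call begins: read the wrist's pose just before it. camera_params takes no time and is no camera call; for the wrist camera it gives the pose at the moment of the call.
- sign_off(): hands the job in; it is judged then, once.
Trained networks look in the newest picture that a camera, given by its name, has taken for a name from the list of things; names that differ only in an ending like _2 or _b are one class to them, and where a whole thing is asked for, a point or a joint stands for the part that bears it (a point fixed in the world has none). Each returns a list of dicts, best first, with "p" (0 to 1); they miss things now and then, are a little off and sometimes report something else, mostly with a low value. They report only what shows in the picture. A call takes as long as a camera call. They do not tell look-alikes from the thing itself.
- silhouettes(query, camera): "mask" (384x512 bool, what is visible of it) and "pixel" ([column, row] in pixels, amid what is visible of it).
The state is a dict: "clock": time; "joints": joint angles; "dq": joint speeds; "joint_efforts": joint torques, N m; "position": TCP position; "ee_rot": TCP orientation; "force": force on the tool from outside, world axes, zero at the start; "ft_torque": the same for the moment, N m; "width": opening from 0.0 (shut) to 1.0 (fully open); "gripper_force": force on a finger pad.
Only numpy, scipy, OpenCV 4.12 (cv2) and the standard library are available. Lean on these libraries where they do the work, as an engineer would, in place of code of your own. Each camera call takes 0.05 s, during which the arm holds its last target. There are 200 camera calls.

## Working session

There is one attempt and no reset: what is moved stays moved. The work goes in short steps, Python scripts to look and compute and a tool call to move; the robot and the scene stay as the last step left them, time stands still between calls to the robot, and variables do not carry over. Pictures are saved under pics/ and viewed, at most 10 in all, crops included, and the job is handed in when it is done.

Besides the shell and the picture viewer there is one more tool, called after "Emit:" as a command line: name --argument value ..., lists and objects as JSON in quotes. jog_arm: Moves the arm, as the interface text tells. Its arguments: {"type":"object","properties":{"motion":{"type":"array"},"force":{"type":"number"}},"required":["motion"]}

```bash
mkdir -p pics
cat > h.py <<'E'
import numpy as np, cv2
from scipy.spatial.transform import Rotation as R
from cell import *
def K(n):
    p=camera_params(n); f=192/np.tan(np.radians(p["vertical_fov"])/2); return f,p["cx"],p["cy"],np.array(p["T"])
def ray(n,px):
    f,cx,cy,T=K(n); d=T[:3,:3]@np.array([(px[0]-cx)/f,(px[1]-cy)/f,1]); return T[:3,3],d
def onz(n,px,z):
    o,d=ray(n,px); return o+d*(z-o[2])/d[2]
def proj(n,P):
    f,cx,cy,T=K(n); q=T[:3,:3].T@(np.atleast_2d(P)-T[:3,3]).T; return np.c_[q[0]/q[2]*f+cx,q[1]/q[2]*f+cy]
def save(n,name,crop=None,s=1):
    im=get_image(n)[:,:,::-1]
    if crop: im=im[crop[1]:crop[3],crop[0]:crop[2]]
    cv2.imwrite(f"pics/{name}.png",cv2.resize(im,None,fx=s,fy=s,interpolation=cv2.INTER_CUBIC))
E
python3 - <<'E'
from h import *
a=get_image("scene");b=get_image("side")
c=np.vstack([cv2.resize(x,(400,300)) for x in(a,b)])
cv2.imwrite("pics/a.png",c[:,:,::-1])
for n in("scene","side"):
    print(n,K(n)[0],K(n)[3].round(3).tolist())
    for q in("rod","nut","box","rack","plug"):
        for s in silhouettes(q,n):
            if s["p"]<.2: continue
            v,u=np.nonzero(s["mask"]);print(q,round(s["p"],2),np.round(s["pixel"]),u.min(),v.min(),u.max(),v.max())
s=observe();print(s)
E
```

```text
scene 383.1337920946788 [[0.018, 0.686, -0.727, 1.378], [1.0, -0.0, 0.024, 0.119], [0.016, -0.727, -0.686, 0.871], [0.0, 0.0, 0.0, 1.0]]
rod 0.73 [298. 202.] 291 184 299 218
rod 0.6 [316. 189.] 311 169 321 202
nut 0.65 [157. 178.] 148 170 162 183
nut 0.55 [160. 135.] 155 128 167 140
box 0.85 [150. 192.] 110 166 182 216
box 0.68 [152. 148.] 121 127 185 170
rack 0.65 [259. 190.] 232 173 295 206
rack 0.23 [238. 272.] 226 250 255 285
plug 0.52 [244. 175.] 242 169 250 182
side 493.98218489935607 [[-0.984, -0.103, 0.147, 0.361], [-0.18, 0.527, -0.83, 1.181], [0.008, -0.843, -0.537, 0.75], [0.0, 0.0, 0.0, 1.0]]
rod 0.93 [244. 248.] 244 222 251 272
rod 0.88 [229. 225.] 221 202 228 250
rod 0.6 [257. 215.] 255 199 262 233
nut 0.68 [280. 136.] 272 132 286 145
nut 0.66 [351. 144.] 343 136 359 150
box 0.74 [347. 158.] 325 130 377 184
rack 0.9 [269. 229.] 241 199 296 257
plug 0.54 [229. 317.] 203 284 250 352
{'clock': 0.6, 'joints': array([-1.31958752,  0.43447962,  0.02500908,  1.5731911 , -0.01162327,
        1.13397474, -0.07510647]), 'dq': array([ 0.00073754,  0.00085944, -0.001625  , -0.00035965, -0.00107998,
        0.00153323, -0.00037686]), 'joint_efforts': array([-6.70801910e-04, -6.67335248e+01,  9.83234346e-01, -3.14694607e+01,
       -6.09065476e-02,  3.27854860e-02,  1.83428125e-05]), 'position': array([0.2165771 , 0.58630577, 0.22675806]), 'ee_rot': array([5.53035779e-01, 3.09252866e+00, 1.45424179e-04]), 'force': array([-0.59072703, -0.10178919, -0.0885852 ]), 'ft_torque': array([-0.02429513,  0.03104   ,  0.00881714]), 'gripper_force': 0.0, 'width': 0.9995635046535927}
```

View pics/a.png

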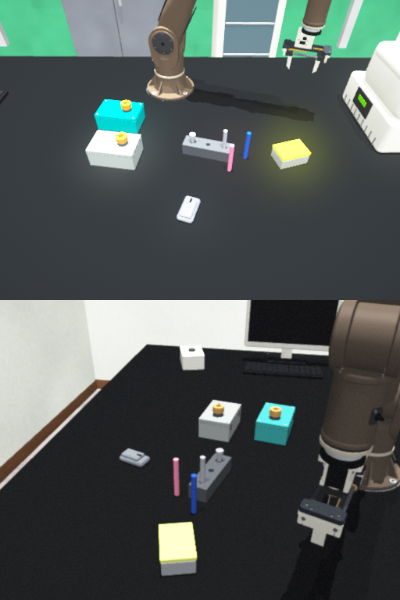

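The stacked picture (scene on top, side below, both scaled 0.78) shows these candidates for the rod:
- Scene, full-size pixels: steel rod in the rack about (288,173), pink about (295,202), blue about (317,186).
- Side: steel (257,215), pink (226,226), blue (247,248).

For the box, scene shows white at about (150,192) and teal at (152,148). I choose the steel rod and the white box, and check both in one crop.

Run:
```python
from h import *
a=get_image("scene")[120:225,100:330];b=get_image("side")[110:280,200:400]
a=cv2.resize(a,(690,315),interpolation=cv2.INTER_CUBIC);b=cv2.resize(b,(330,280),interpolation=cv2.INTER_CUBIC)
c=np.zeros((600,690,3),np.uint8);c[:315]=a;c[320:600,:330]=b
cv2.imwrite("pics/b.png",c[:,:,::-1])
# rod: from side mask 
S=[s for s in silhouettes("rod","side")]
for s in S:
    v,u=np.nonzero(s["mask"]);t=v.min(); ut=u[v<=t+2].mean();print(s["p"],ut,t,onz("side",(ut,t+1.5),.137))
print("scene rod top", onz("scene",(288,167),.137))
for n in("scene","side"):
  for q,z in(("nut",.113),("rack",.03),("plug",.08)):
    for s in silhouettes(q,n)[:3]: print(n,q,round(s["p"],2),s["pixel"],onz(n,s["pixel"],z).round(3))
# rack holes/box ori: minAreaRect of box lid corners by colour later
```

```text
0.93 247.31578947368422 222 [0.52524208 0.33633128 0.137     ]
0.75 259.0 199 [0.51625164 0.24222533 0.137     ]
0.65 232.56666666666666 284 [0.51465022 0.53054548 0.137     ]
0.63 224.13636363636363 202 [0.59172409 0.26972496 0.137     ]
scene rod top [0.51949735 0.24310521 0.137     ]
scene nut 0.74 [155.9, 177.9] [ 0.541 -0.145  0.113]
scene nut 0.68 [161.0, 134.1] [ 0.323 -0.165  0.113]
scene rack 0.8 [260.9, 188.3] [0.498 0.167 0.03 ]
scene rack 0.32 [147.8, 193.0] [ 0.519 -0.187  0.03 ]
scene plug 0.62 [147.9, 192.0] [ 0.566 -0.169  0.08 ]
side nut 0.64 [279.6, 138.2] [ 0.521 -0.142  0.113]
side nut 0.48 [351.0, 143.7] [ 0.312 -0.146  0.113]
side rack 0.93 [268.4, 228.2] [0.499 0.199 0.03 ]
side rack 0.66 [228.0, 319.0] [0.53  0.512 0.03 ]
side plug 0.71 [281.0, 194.8] [0.48  0.118 0.08 ]
```

View pics/b.png

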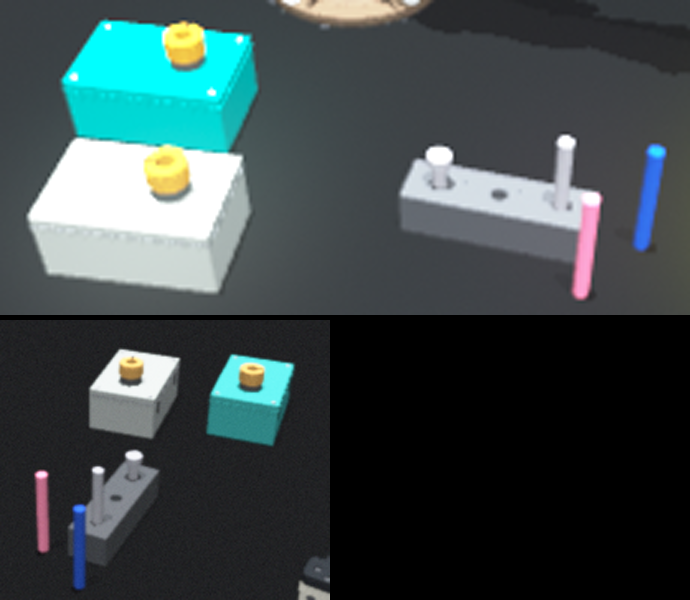

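The crop confirms the choice: steel rod in the right end hole of the rack with its top at scene (288,167), plug in the left hole at (246,171). Pink at (296,186) and blue at (319,171) stand free. White box is the front one, with its nut at (155,177). Rod is at about (0.519, 0.243), with a rod–plug distance of 0.13 as it should be.

```bash
cat >> h.py <<'E'
def go(p,yaw=None,s=None):
    "row (shift, turn) in tool axes to TCP p, tool-down, closing line y at yaw deg (world)"
    s=s or observe(); Rc=R.from_rotvec(s["ee_rot"])
    if yaw is None:
        y=Rc.as_matrix()[:,1]; yaw=np.degrees(np.arctan2(y[1],y[0]))
    t=np.radians(yaw); y=np.array([np.cos(t),np.sin(t),0]); z=np.array([0,0,-1.]); x=np.cross(y,z)
    rv=(Rc.inv()*R.from_matrix(np.c_[x,y,z])).as_rotvec()
    d=Rc.inv().apply(np.array(p)-s["position"])
    print("pos",s["position"].round(4),"q",s["joints"].round(2),"F",s["force"].round(1),"w",round(s["width"],3),"clk",s["clock"])
    print("row",np.r_[d,rv].round(4).tolist())
E
python3 -c "
from h import *
go((.519,.243,.28),-37); f,cx,cy,T=K('wrist'); print(f,T.round(3))"
```

```text
pos [0.2165 0.5863 0.2267] q [-1.32  0.43  0.02  1.57 -0.01  1.13 -0.08] F [0.5 0.1 1.2] w 0.998 clk 1.05
row [-0.4027, -0.2172, -0.0533, -0.0, -0.0, 1.8627]
268.483213194202 [[ 0.347  0.903  0.254  0.148]
 [ 0.938 -0.334 -0.094  0.611]
 [-0.     0.27  -0.963  0.385]
 [ 0.     0.     0.     1.   ]]
```

Emit:
jog_arm --motion '[[[-0.15,-0.08,-0.053,0,0,0.7,-1],[-0.4027,-0.2172,-0.0533,0,0,1.8627,-1],[-0.4027,-0.2172,-0.0533,0,0,1.8627,-1],[-0.4027,-0.2172,-0.0533,0,0,1.8627,-1],[-0.4027,-0.2172,-0.0533,0,0,1.8627,-1],[-0.4027,-0.2172,-0.0533,0,0,1.8627,-1],[-0.4027,-0.2172,-0.0533,0,0,1.8627,-1],[-0.4027,-0.2172,-0.0533,0,0,1.8627,-1],[-0.4027,-0.2172,-0.0533,0,0,1.8627,-1],[-0.4027,-0.2172,-0.0533,0,0,1.8627,-1]]]'

```text
clock: 1.88
position: [0.4906, 0.2748, 0.2763]
ee_rot: [-2.264, -2.178, -0.001]
force: [0.3, 1.6, -0.3]
width: 1.001
gripper_force: 0.0
```

```bash
python3 -c "
from h import *
go((.519,.243,.28),-37)"
```

```text
pos [0.4906 0.2748 0.2763] q [-0.92  0.3   0.42  1.68 -0.13  1.19 -0.51] F [ 0.3  1.6 -0.3] w 1.001 clk 1.8833
row [-0.0307, 0.0296, -0.0037, 0.0003, -0.0009, 0.6068]
```

Emit:
jog_arm --motion '[[[-0.028,0.028,-0.0037,0,0,0.6,-1],[-0.028,0.028,-0.0037,0,0,0.6,-1],[-0.028,0.028,-0.0037,0,0,0.6,-1],[-0.028,0.028,-0.0037,0,0,0.6,-1],[-0.028,0.028,-0.0037,0,0,0.6,-1],[-0.028,0.028,-0.0037,0,0,0.6,-1],[-0.028,0.028,-0.0037,0,0,0.6,-1],[-0.028,0.028,-0.0037,0,0,0.6,-1]]]'

```text
clock: 2.55
position: [0.5166, 0.2477, 0.2794]
ee_rot: [-2.8, -1.425, -0.0]
force: [-0.8, -0.5, -0.7]
width: 0.997
gripper_force: 0.0
```

Run:
```python
from h import *
go((.519,.243,.28),-37)
save("wrist","c")
print(proj("wrist",[[.519,.243,.137],[.519,.243,.05],[.48,.118,.09]]))
for s in silhouettes("rod","wrist"):
    v,u=np.nonzero(s["mask"]);print(s["p"],s["pixel"],u.min(),v.min(),u.max(),v.max())
```

```text
pos [0.5166 0.2477 0.2794] q [-0.95  0.33  0.56  1.66 -0.18  1.21 -0.98] F [-0.8 -0.5 -0.7] w 0.997 clk 2.55
row [-0.0024, 0.0047, -0.0006, -0.0, -0.0001, 0.0165]
[[259.88686176 183.90775068]
 [258.97691293 169.66953632]
 [288.14256932 259.33551199]]
0.88 [256.7, 181.7] 252 166 265 193
0.51 [298.9, 131.1] 286 125 310 140
```

View pics/c.png

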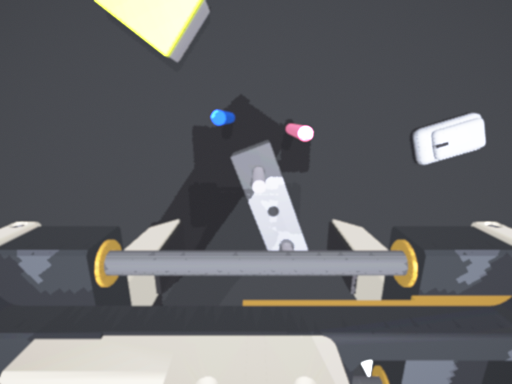

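The wrist picture shows the steel rod at (258,180) in the rack's end hole. Blue is at (222,118), pink at (300,132), the plug at (287,246), all clear of the finger paths.

Run:
```python
from h import *
m=silhouettes("rod","wrist")[0]["mask"]; v,u=np.nonzero(m)
for r in range(v.min(),v.max()+1): print(r,u[v==r].min(),u[v==r].max(),end=' | ')
im=get_image("wrist"); cv2.imwrite("pics/d.png",cv2.resize(im[150:210,225:295,::-1],None,fx=8,fy=8,interpolation=cv2.INTER_CUBIC))
for px in((258.5,186),(258.5,188)):print(onz("wrist",px,.137))
```

```text
166 255 260 | 167 254 262 | 168 253 262 | 169 252 263 | 170 252 263 | 171 252 263 | 172 252 263 | 173 252 263 | 174 252 263 | 175 252 264 | 176 252 264 | 177 252 264 | 178 252 264 | 179 252 264 | 180 252 264 | 181 252 265 | 182 252 265 | 183 252 265 | 184 252 265 | 185 252 265 | 186 252 265 | 187 252 265 | 188 252 265 | 189 253 265 | 190 253 264 | 191 254 263 | 192 255 262 | 193 257 260 | [0.5163002  0.24181542 0.137     ]
[0.51489372 0.23988226 0.137     ]
```

View pics/d.png

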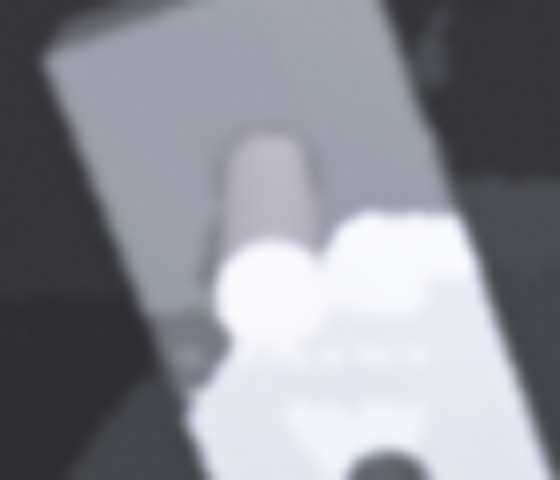

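The crop shows the rod's bright top circle centred at wrist pixel (259,186.6), which gives (0.5165, 0.241) and agrees with the other estimates within 3 mm.

```bash
python3 -c "
from h import *
go((.517,.2415,.18),-37);go((.517,.2415,.113),-37)"
```

```text
pos [0.5166 0.2475 0.2794] q [-0.95  0.33  0.56  1.66 -0.19  1.21 -0.98] F [-0.   0.4 -0.4] w 1.006 clk 2.75
row [-0.0047, 0.0039, 0.0994, -0.0001, -0.0001, 0.0141]
pos [0.5166 0.2475 0.2794] q [-0.95  0.33  0.56  1.66 -0.19  1.21 -0.98] F [-0.   0.4 -0.4] w 1.006 clk 2.75
row [-0.0047, 0.0039, 0.1664, -0.0001, -0.0001, 0.0141]
```

Emit:
jog_arm --motion '[[[-0.0047,0.0039,0.04,0,0,0,-1],[-0.0047,0.0039,0.08,0,0,0,-1],[-0.0047,0.0039,0.11,0,0,0,-1],[-0.0047,0.0039,0.135,0,0,0,-1],[-0.0047,0.0039,0.155,0,0,0,-0.6],[-0.0047,0.0039,0.1664,0,0,0,-0.2],[-0.0047,0.0039,0.1664,0,0,0,0.2],[-0.0047,0.0039,0.1664,0,0,0,0.4],[-0.0047,0.0039,0.1664,0,0,0,0.7],[-0.0047,0.0039,0.1664,0,0,0,1]]]' --force 30

```text
clock: 3.58
position: [0.518, 0.2419, 0.1145]
ee_rot: [-2.802, -1.42, -0.004]
force: [0.5, -0.4, -0.5]
width: 0.621
gripper_force: 0.0
```

Emit:
jog_arm --motion '[[[0,0,0,0,0,0,1],[0,0,0,0,0,0,1],[0,0,0,0,0,0,1],[0,0,0,0,0,0,1],[0,0,0,0,0,0,1],[0,0,0,0,0,0,1]]]'

```text
clock: 4.08
position: [0.517, 0.2415, 0.113]
ee_rot: [-2.803, -1.42, -0.0]
force: [-0.6, 0.6, -0.1]
width: 0.181
gripper_force: 0.3
```

Emit:
jog_arm --motion '[[[0,0,0,0,0,0,1],[0,0,0,0,0,0,1],[0,0,0,0,0,0,1]]]'

```text
clock: 4.33
position: [0.5171, 0.2415, 0.113]
ee_rot: [-2.803, -1.42, -0.0]
force: [0.1, 0.8, 0.2]
width: 0.165
gripper_force: 30.0
```

Emit:
jog_arm --motion '[[[0,0,-0.015,0,0,0,1],[0,0,-0.035,0,0,0,1],[0,0,-0.06,0,0,0,1],[0,0,-0.09,0,0,0,1],[0,0,-0.12,0,0,0,1],[0,0,-0.15,0,0,0,1],[0,0,-0.18,0,0,0,1],[0,0,-0.2,0,0,0,1]]]'

```text
clock: 5.0
position: [0.5175, 0.2413, 0.3158]
ee_rot: [-2.803, -1.419, -0.004]
force: [1.0, -0.4, -1.4]
width: 0.163
gripper_force: 30.0
```

Run:
```python
from h import *
# rough box orientation from white mask in scene
a=get_image("scene"); s=[s for s in silhouettes("box","scene")]
for x in s: 
    v,u=np.nonzero(x["mask"]); print(x["p"],x["pixel"],a[x["mask"]].mean(0))
# lid corners picked from picture b (scene px): 
for px in((124,167),(181,172),(170,197.5),(112,191)): print(onz("scene",px,.08).round(3))
go((.53,-.05,.30),60)
```

```text
0.97 [155.0, 151.0] [ 26.29344479 231.34535856 221.0549934 ]
0.72 [146.8, 191.2] [229.21020615 232.93646502 224.24062183]
[ 0.453 -0.265  0.08 ]
[ 0.477 -0.083  0.08 ]
[ 0.589 -0.101  0.08 ]
[ 0.562 -0.275  0.08 ]
pos [0.5186 0.2418 0.3164] q [-0.96  0.3   0.57  1.61 -0.17  1.28 -0.99] F [ 1.  -0.3 -1.5] w 0.164 clk 5.1
row [-0.2286, 0.1818, 0.0156, 0.0061, -0.0024, -1.6805]
```

Run:
```python
from h import *
go((.57,-.17,.33),60)
```

```text
pos [0.5186 0.2418 0.3164] q [-0.96  0.3   0.57  1.61 -0.17  1.28 -0.99] F [ 1.  -0.3 -1.5] w 0.164 clk 5.1
row [-0.3015, 0.2852, -0.0146, 0.0061, -0.0024, -1.6805]
```

Emit:
jog_arm --motion '[[[-0.03,0.03,-0.01,0,0,-0.12,1],[-0.06,0.06,-0.0146,0.006,-0.0024,-0.24,1],[-0.08,0.08,-0.0146,0.006,-0.0024,-0.36,1],[-0.1,0.1,-0.0146,0.006,-0.0024,-0.48,1],[-0.13,0.13,-0.0146,0.006,-0.0024,-0.6,1],[-0.15,0.15,-0.0146,0.006,-0.0024,-0.72,1],[-0.18,0.17,-0.0146,0.006,-0.0024,-0.84,1],[-0.2,0.19,-0.0146,0.006,-0.0024,-0.96,1],[-0.22,0.21,-0.0146,0.006,-0.0024,-1.08,1],[-0.24,0.23,-0.0146,0.006,-0.0024,-1.2,1]]]'

```text
clock: 5.93
position: [0.5598, -0.0896, 0.3263]
ee_rot: [-1.501, -2.753, 0.008]
force: [-0.2, -0.0, -1.6]
width: 0.165
gripper_force: 30.0
```

Run:
```python
from h import *
go((.57,-.17,.33),60)
```

```text
pos [ 0.5598 -0.0896  0.3263] q [-0.31  0.29  0.5   1.58 -0.14  1.31  0.78] F [-0.2 -0.  -1.6] w 0.165 clk 5.9333
row [-0.0731, -0.035, -0.0036, -0.0065, -0.0043, -0.4746]
```

Emit:
jog_arm --motion '[[[-0.03,-0.015,-0.0036,-0.0065,-0.0043,-0.12,1],[-0.068,-0.032,-0.0036,-0.0065,-0.0043,-0.24,1],[-0.068,-0.032,-0.0036,-0.0065,-0.0043,-0.36,1],[-0.068,-0.032,-0.0036,-0.0065,-0.0043,-0.45,1],[-0.068,-0.032,-0.0036,-0.0065,-0.0043,-0.45,1],[-0.068,-0.032,-0.0036,-0.0065,-0.0043,-0.45,1],[-0.068,-0.032,-0.0036,-0.0065,-0.0043,-0.45,1]]]'

```text
clock: 6.52
position: [0.5698, -0.162, 0.3306]
ee_rot: [0.862, 3.02, 0.0]
force: [0.1, -0.4, -1.0]
width: 0.162
gripper_force: 30.0
```

Run:
```python
from h import *
go((.57,-.17,.33),60)
im=get_image("wrist"); 
for q in("nut","box","rod"):
  for s in silhouettes(q,"wrist"):
    v,u=np.nonzero(s["mask"]);print(q,round(s["p"],2),s["pixel"],u.min(),v.min(),u.max(),v.max(),onz("wrist",s["pixel"],.121).round(4))
c=np.hstack([im[100:330,140:400]]);cv2.imwrite("pics/e.png",cv2.resize(c[:,:,::-1],None,fx=2.6,fy=2.6,interpolation=cv2.INTER_CUBIC))
print(proj("wrist",[[.527,-.145,.121]]),K("wrist")[3].round(3))
```

```text
pos [ 0.5698 -0.162   0.3306] q [-0.13  0.32  0.45  1.52 -0.14  1.33  1.34] F [ 0.1 -0.4 -1. ] w 0.162 clk 6.5167
row [-0.0044, -0.0067, 0.0006, 0.0004, 0.0007, -0.0327]
nut 0.94 [141.0, 7.3] 118 0 158 18 [ 0.3285 -0.1739  0.121 ]
nut 0.87 [246.1, 144.7] 228 123 259 155 [ 0.5315 -0.1541  0.121 ]
box 0.63 [123.4, 38.5] 42 0 211 90 [ 0.3434 -0.2133  0.121 ]
box 0.61 [224.9, 144.7] 153 84 292 202 [ 0.5165 -0.1787  0.121 ]
rod 0.97 [252.7, 220.7] 243 184 268 249 [ 0.6302 -0.2052  0.121 ]
rod 0.57 [496.4, 30.7] 480 19 511 38 [0.5761 0.1786 0.121 ]
rod 0.19 [436.0, 180.9] 423 152 459 208 [0.7152 0.0462 0.121 ]
[[250.10316296 138.02852146]] [[ 0.526  0.818  0.231  0.507]
 [ 0.85  -0.507 -0.143 -0.124]
 [ 0.     0.272 -0.962  0.489]
 [ 0.     0.     0.     1.   ]]
```

View pics/e.png

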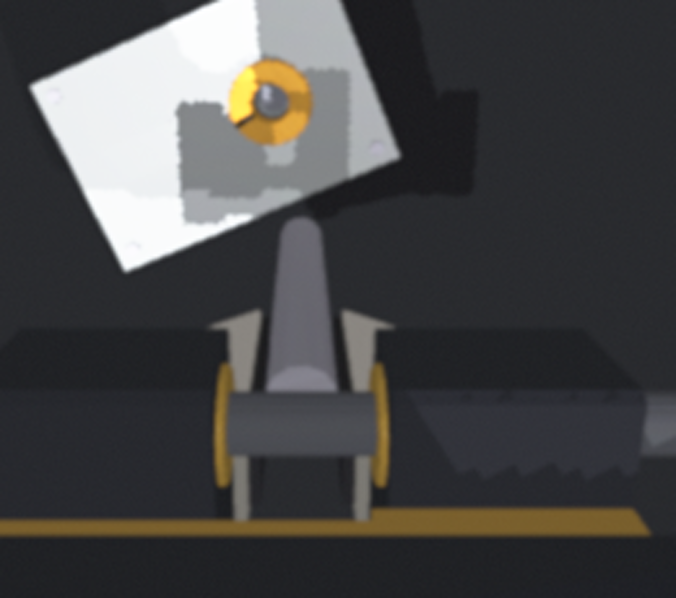

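The crop shows the nut's top ring centred at wrist pixel (244.2,138.7), with the index line pointing down-left to (232,148). The held rod hangs straight with its foot at about (255.8,190). White box lid corners are at crop (30,87), (125,271) and (400,157).

Run:
```python
from h import *
P=lambda c,z:onz("wrist",(140+c[0]/2.6,100+c[1]/2.6),z)
n=P((271,100.5),.1197);print("nut",n,"hole",P((271,101),.1197))
l=P((240,125),.1197);d=l-n;print("idx",np.degrees(np.arctan2(d[1],d[0])),np.hypot(*d[:2]))
A,B,C=[P(c,.08) for c in((30,87),(125,271),(400,157))]
for a,b in((A,B),(B,C)): d=b-a;print(np.hypot(*d[:2]),np.degrees(np.arctan2(d[1],d[0])))
cen=(A+C)/2; print("cen",cen)
foot=P((301,236),.2226);print("foot",foot,observe()["position"])
top=P((302,382),.3546);print(top)
for z in(.36,.245,.21,.125): go((n[0],n[1],z),61)
```

```text
nut [ 0.52358855 -0.15227787  0.1197    ] hole [ 0.52380484 -0.15241523  0.1197    ]
idx -84.15248372930736 0.02076110003384096
0.12059715261174901 -8.869346014947805
0.18133324044535046 81.18970637903269
cen [ 0.51959221 -0.18848225  0.08      ]
foot [ 0.56988654 -0.16268734  0.2226    ] [ 0.57005796 -0.16208808  0.33115589]
[ 0.56639309 -0.16045279  0.3546    ]
pos [ 0.5701 -0.1621  0.3312] q [-0.13  0.32  0.45  1.52 -0.14  1.33  1.34] F [-0.8  0.4 -1.2] w 0.166 clk 6.7167
row [0.0446, -0.0161, -0.0289, 0.0006, 0.0017, -0.0481]
pos [ 0.5701 -0.1621  0.3312] q [-0.13  0.32  0.45  1.52 -0.14  1.33  1.34] F [-0.8  0.4 -1.2] w 0.166 clk 6.7167
row [0.0448, -0.0162, 0.0861, 0.0006, 0.0017, -0.0481]
pos [ 0.5701 -0.1621  0.3312] q [-0.13  0.32  0.45  1.52 -0.14  1.33  1.34] F [-0.8  0.4 -1.2] w 0.166 clk 6.7167
row [0.0449, -0.0162, 0.1211, 0.0006, 0.0017, -0.0481]
pos [ 0.5701 -0.1621  0.3312] q [-0.13  0.32  0.45  1.52 -0.14  1.33  1.34] F [-0.8  0.4 -1.2] w 0.166 clk 6.7167
row [0.045, -0.0162, 0.2061, 0.0006, 0.0017, -0.0481]
```

Emit:
jog_arm --motion '[[[0.02,-0.008,0,0,0,0,1],[0.044,-0.0164,0.03,0,0,0,1],[0.044,-0.0164,0.06,0.0006,0.0017,0,1],[0.044,-0.0164,0.086,0.0006,0.0017,0,1],[0.044,-0.0164,0.086,0.0006,0.0017,0,1],[0.044,-0.0164,0.086,0.0006,0.0017,0,1],[0.044,-0.0164,0.086,0.0006,0.0017,0,1]]]'

```text
clock: 7.3
position: [0.5251, -0.1537, 0.2467]
ee_rot: [0.859, 3.02, -0.0]
force: [0.0, -0.2, -1.3]
width: 0.167
gripper_force: 30.0
```

Run:
```python
from h import *
go((.5242,-.1528,.245)); s=observe();print(R.from_rotvec(s["ee_rot"]).as_matrix()[:,2])
w=get_image("wrist")[110:290,170:330];d=get_image("side")[90:190,230:330]
c=np.hstack([cv2.resize(w,(400,450),interpolation=cv2.INTER_CUBIC),cv2.resize(d,(400,450),interpolation=cv2.INTER_CUBIC)])
cv2.imwrite("pics/f.png",c[:,:,::-1])
```

```text
pos [ 0.5251 -0.1537  0.2467] q [-0.14  0.3   0.43  1.76 -0.14  1.11  1.35] F [ 0.  -0.2 -1.3] w 0.167 clk 7.3
row [0.0013, 0.0003, 0.0017, 0.0005, 0.0019, -0.0]
[ 1.82291756e-03 -5.76126240e-04 -9.99998173e-01]
```

View pics/f.png

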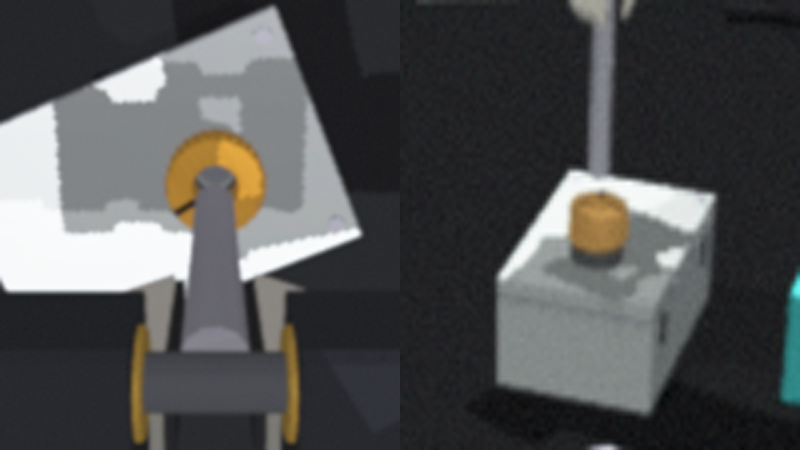

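The picture shows the rod foot over the nut hole, both centred at crop x≈215 in the wrist view, and the side view agrees. Descending.

Emit:
jog_arm --motion '[[[0.0006,0.0003,0.01,0,0.0015,0,1],[0.0006,0.0003,0.018,0,0.0015,0,1],[0.0006,0.0003,0.025,0,0.0015,0,1],[0.0006,0.0003,0.032,0,0.0015,0,1],[0.0006,0.0003,0.04,0,0.0015,0,1],[0.0006,0.0003,0.046,0,0.0015,0,1],[0.0006,0.0003,0.048,0,0.0015,0,1],[0.0006,0.0003,0.048,0,0.0015,0,1]]]'

```text
clock: 8.07
position: [0.5234, -0.1529, 0.1964]
ee_rot: [-0.858, -3.019, -0.0]
force: [-0.4, -0.1, -1.4]
width: 0.166
gripper_force: 30.0
```

Run:
```python
from h import *
go((.5242,-.1528,.123)); print(observe()["ft_torque"])
```

```text
pos [ 0.5234 -0.1529  0.1964] q [-0.13  0.35  0.42  1.83 -0.16  1.    1.37] F [-0.4 -0.1 -1.4] w 0.166 clk 8.0667
row [-0.0008, 0.0005, 0.0734, -0.0006, -0.0026, -0.0]
[-0.0666    -0.0401679  0.012615 ]
```

Emit:
jog_arm --motion '[[[-0.0003,0.0002,0.006,0,-0.001,0,1],[-0.0003,0.0002,0.011,0,-0.001,0,1],[-0.0003,0.0002,0.016,0,-0.001,0,1],[-0.0003,0.0002,0.018,0,-0.001,0,1]]]'

```text
clock: 8.4
position: [0.5239, -0.1528, 0.1784]
ee_rot: [-0.858, -3.021, -0.0]
force: [-0.5, -0.7, -2.3]
width: 0.162
gripper_force: 30.0
```

Run:
```python
from h import *
go((.5242,-.1528,.123)); print(observe()["ft_torque"])
```

```text
pos [ 0.5239 -0.1528  0.1784] q [-0.12  0.37  0.41  1.85 -0.18  0.96  1.38] F [-0.5 -0.7 -2.3] w 0.162 clk 8.4
row [-0.0003, 0.0002, 0.0554, -0.0002, -0.001, -0.0]
[-0.00642293 -0.13058229  0.00248095]
```

Foot is 10 mm into the bore with no side load.

Emit:
jog_arm --motion '[[[0,0,0.008,0,0,0,1],[0,0,0.016,0,0,0,1],[0,0,0.024,0,0,0,1],[0,0,0.032,0,0,0,1],[0,0,0.04,0,0,0,1],[0,0,0.048,0,0,0,1],[0,0,0.053,0,0,0,1],[0,0,0.053,0,0,0,1]]]'

```text
clock: 9.07
position: [0.5238, -0.1528, 0.125]
ee_rot: [-0.858, -3.02, 0.0]
force: [1.3, 0.5, -2.3]
width: 0.166
gripper_force: 30.0
```

Run:
```python
from h import *
go((.5242,-.1528,.123)); print(observe()["ft_torque"])
```

```text
pos [ 0.5238 -0.1528  0.125 ] q [-0.1   0.43  0.39  1.91 -0.21  0.84  1.42] F [ 1.3  0.5 -2.3] w 0.166 clk 9.0667
row [-0.0004, 0.0002, 0.002, -0.0006, -0.0014, -0.0]
[-0.05479841 -0.24519173  0.03145964]
```

Emit:
jog_arm --motion '[[[0,0,0,0,0,0,-0.2],[0,0,0,0,0,0,-0.2],[0,0,0,0,0,0,-0.2],[0,0,0,0,0,0,-0.2],[0,0,-0.03,0,0,0,-0.2],[0,0,-0.06,0,0,0,-0.2],[0,0,-0.06,0,0,0,1],[0,0,-0.06,0,0,0,1],[0,0,-0.06,0,0,0,1],[0,0,-0.06,0,0,0,1]]]'

```text
clock: 9.9
position: [0.5235, -0.1527, 0.1854]
ee_rot: [-0.858, -3.02, -0.0]
force: [-1.2, 0.4, -1.1]
width: 0.36
gripper_force: 0.0
```

Emit:
jog_arm --motion '[[[0,0,0,0,0,0,1],[0,0,0,0,0,0,1],[0,0,0.015,0,0,0,1],[0,0,0.025,0,0,0,1],[0,0,0.033,0,0,0,1],[0,0,0.036,0,0,0,1],[0,0,0.038,0,0,0,1],[0,0,0.04,0,0,0,1],[0,0,0.042,0,0,0,1],[0,0,0.042,0,0,0,1]]]'

```text
clock: 10.73
position: [0.5241, -0.153, 0.1441]
ee_rot: [-0.859, -3.022, -0.0]
force: [0.2, -0.4, 0.2]
width: 0.004
gripper_force: 0.0
```

Run:
```python
from h import *
go((.5242,-.1528,.139)); print(observe()["ft_torque"])
```

```text
pos [ 0.5241 -0.153   0.1441] q [-0.11  0.41  0.4   1.89 -0.2   0.88  1.4 ] F [ 0.2 -0.4  0.2] w 0.004 clk 10.7333
row [0.0, 0.0002, 0.0051, 0.0, -0.0003, 0.0]
[ 0.00948564 -0.00874254  0.00900478]
```

Emit:
jog_arm --motion '[[[0,0,0.002,0,0,0,1],[0,0,0.003,0,0,0,1],[0,0,0.004,0,0,0,1],[0,0,0.005,0,0,0,1],[0,0,0.0055,0,0,0,1],[0,0,0.0055,0,0,0,1]]]'

```text
clock: 11.23
position: [0.5255, -0.1533, 0.1402]
ee_rot: [0.858, 3.019, 0.001]
force: [-1.3, 0.4, 13.4]
width: 0.008
gripper_force: 6.2
```

Rod is home: it stops at 0.140 under a 13 N push. Now raise, open and go down over the nut.

Emit:
jog_arm --motion '[[[0,0,-0.02,0,0,0,-1],[0,0,-0.05,0,0,0,-1],[0,0,-0.05,0,0,0,-1],[0,0,-0.05,0,0,0,-1],[0,0,-0.05,0,0,0,-1],[0,0,-0.05,0,0,0,-1],[0,0,-0.05,0,0,0,-1],[0,0,-0.05,0,0,0,-1],[0,0,-0.05,0,0,0,-1],[0,0,-0.05,0,0,0,-1]]]'

```text
clock: 12.07
position: [0.5239, -0.1529, 0.1883]
ee_rot: [-0.859, -3.021, 0.0]
force: [0.2, -0.2, -0.4]
width: 0.681
gripper_force: 0.0
```

Run:
```python
from h import *
go((.5241,-.1528,.09),60)
w=get_image("wrist")[110:290,170:330];d=get_image("side")[90:190,230:330]
c=np.hstack([cv2.resize(w,(400,450),interpolation=cv2.INTER_CUBIC),cv2.resize(d,(400,450),interpolation=cv2.INTER_CUBIC)])
cv2.imwrite("pics/g.png",c[:,:,::-1])
```

```text
pos [ 0.5239 -0.1529  0.1883] q [-0.13  0.35  0.42  1.84 -0.17  0.98  1.38] F [ 0.2 -0.2 -0.4] w 0.681 clk 12.0667
row [-0.0002, 0.0002, 0.0983, -0.0003, -0.001, -0.0303]
```

View pics/g.png

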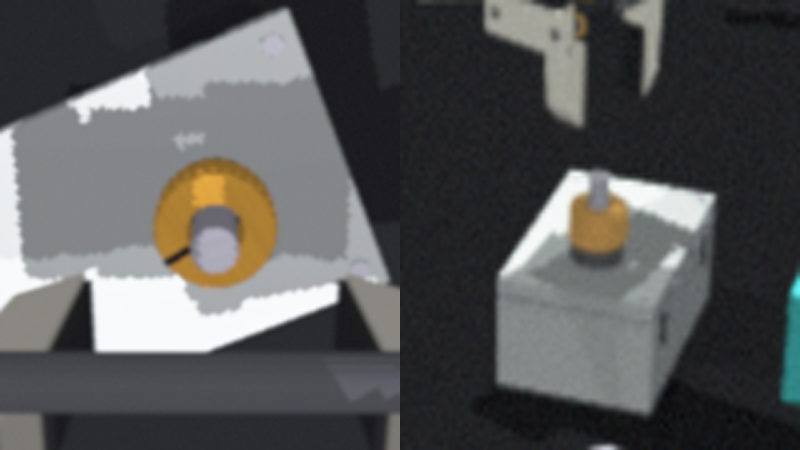

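The picture shows the rod standing home in the gland, about 20 mm proud. Nut is centred at crop x≈215 between the open fingers (90 and 340), and the index line is unchanged. Going down to grip the nut.

Emit:
jog_arm --motion '[[[0,0,0.03,0,0,0,-1],[0,0,0.055,0,0,0,-1],[0,0,0.075,0,0,0,-1],[0,0,0.09,0,0,0,-0.6],[0,0,0.098,0,0,0,-0.2],[0,0,0.098,0,0,0,0.3],[0,0,0.098,0,0,0,0.6],[0,0,0.098,0,0,0,0.6],[0,0,0.098,0,0,0,0.6],[0,0,0.098,0,0,0,0.6]]]' --force 30

```text
clock: 13.0
position: [0.5248, -0.1531, 0.0916]
ee_rot: [0.859, 3.021, 0.001]
force: [-0.5, -0.2, -0.7]
width: 0.544
gripper_force: 0.0
```

Run:
```python
from h import *
go((.5241,-.1528,.09)); s=observe();print(s["ft_torque"],s["gripper_force"])
y=R.from_rotvec(s["ee_rot"]).as_matrix()[:,1];print("yaw",np.degrees(np.arctan2(y[1],y[0])))
```

```text
pos [ 0.5248 -0.1531  0.0916] q [-0.08  0.48  0.37  1.94 -0.24  0.76  1.44] F [-0.5 -0.2 -0.7] w 0.544 clk 13.0
row [0.0007, -0.0001, 0.0016, 0.0007, 0.0012, -0.0]
[ 0.03204169 -0.02168459  0.02807084] 0.0
yaw 58.26735171558361
```

Emit:
jog_arm --motion '[[[0,0,0,0,0,0,0.6],[0,0,0,0,0,0,0.6],[0,0,0,0,0,0,0.6],[0,0,0,0,0,0,0.6]]]' --force 30

```text
clock: 13.33
position: [0.5245, -0.1531, 0.0912]
ee_rot: [0.859, 3.021, 0.0]
force: [-1.7, -0.2, 6.5]
width: 0.47
gripper_force: 30.0
```

```bash
cat >> h.py <<'E'
def st():
    s=observe(); y=R.from_rotvec(s["ee_rot"]).as_matrix()[:,1]
    print("pos",s["position"].round(4),"yaw",np.degrees(np.arctan2(y[1],y[0])).round(2),"F",s["force"].round(1),"T",s["ft_torque"].round(3),"w",round(s["width"],3),"g",s["gripper_force"],"q7",s["joints"][6].round(2),"t",s["clock"])
E
python3 -c "
from h import *
st()"
```

```text
pos [ 0.5245 -0.1531  0.0912] yaw 58.25 F [-1.7 -0.2  6.5] T [ 0.016  0.22  -0.109] w 0.47 g 30.00083823222667 q7 1.44 t 13.3333
```

Nut gripped (43 mm). Turning clockwise; the stop is expected near yaw −46°.

Emit:
jog_arm --motion '[[[0,0,0.0001,0,0,0.11,0.6],[0,0,0.0002,0,0,0.22,0.6],[0,0,0.0003,0,0,0.33,0.6],[0,0,0.0004,0,0,0.44,0.6],[0,0,0.0005,0,0,0.55,0.6],[0,0,0.0006,0,0,0.66,0.6],[0,0,0.0007,0,0,0.77,0.6],[0,0,0.0008,0,0,0.88,0.6],[0,0,0.0009,0,0,0.99,0.6],[0,0,0.001,0,0,1.1,0.6]]]'

```text
clock: 14.17
position: [0.5244, -0.1531, 0.0902]
ee_rot: [2.317, 2.121, 0.001]
force: [-1.0, -0.5, 5.8]
width: 0.464
gripper_force: 30.0
```

```bash
python3 -c "
from h import *
st()"
```

```text
pos [ 0.5244 -0.1531  0.0902] yaw -5.05 F [-1.  -0.5  5.8] T [-0.135  0.433  0.169] w 0.464 g 29.994445578195155 q7 0.56 t 14.1667
```

Emit:
jog_arm --motion '[[[0,0,0.0001,0,0,0.1,0.6],[0,0,0.0002,0,0,0.2,0.6],[0,0,0.0003,0,0,0.3,0.6],[0,0,0.0004,0,0,0.4,0.6],[0,0,0.0005,0,0,0.5,0.6],[0,0,0.0005,0,0,0.55,0.6],[0,0,0.0005,0,0,0.55,0.6]]]'

```text
clock: 14.75
position: [0.5243, -0.1532, 0.0896]
ee_rot: [2.805, 1.415, -0.0]
force: [-2.7, 1.0, 8.7]
width: 0.466
gripper_force: 30.0
```

```bash
python3 -c "
from h import *
st()"
```

```text
pos [ 0.5243 -0.1532  0.0896] yaw -36.47 F [-2.7  1.   8.7] T [-0.003  0.509 -0.069] w 0.466 g 30.001548654399812 q7 0.13 t 14.75
```

Emit:
jog_arm --motion '[[[0,0,0.0001,0,0,0.05,0.6],[0,0,0.0001,0,0,0.1,0.6],[0,0,0.0001,0,0,0.12,0.6],[0,0,0.0001,0,0,0.12,0.6]]]'

```text
clock: 15.08
position: [0.5243, -0.1531, 0.0895]
ee_rot: [2.883, 1.248, -0.0]
force: [-2.7, -0.8, 7.9]
width: 0.468
gripper_force: 30.0
```

```bash
python3 -c "
from h import *
st()"
```

```text
pos [ 0.5243 -0.1531  0.0895] yaw -43.17 F [-2.7 -0.8  7.9] T [-0.118  0.539  0.516] w 0.468 g 30.00057900790125 q7 0.04 t 15.0833
```

Emit:
jog_arm --motion '[[[0,0,0,0,0,0.05,0.6],[0,0,0,0,0,0.05,0.6],[0,0,0,0,0,0.05,0.6]]]'

```text
clock: 15.33
position: [0.5244, -0.153, 0.0895]
ee_rot: [2.912, 1.178, 0.0]
force: [-1.2, 0.1, 6.5]
width: 0.464
gripper_force: 30.0
```

```bash
python3 -c "
from h import *
st()"
```

```text
pos [ 0.5244 -0.153   0.0895] yaw -45.96 F [-1.2  0.1  6.5] T [-0.095  0.455  0.539] w 0.464 g 30.000933348492254 q7 -0.0 t 15.3333
```

Emit:
jog_arm --motion '[[[0,0,0,0,0,0.05,0.6],[0,0,0,0,0,0.05,0.6],[0,0,0,0,0,0.05,0.6]]]'

```text
clock: 15.58
position: [0.5249, -0.1525, 0.0895]
ee_rot: [2.94, 1.107, 0.001]
force: [-1.2, 1.1, 5.4]
width: 0.463
gripper_force: 30.0
```

```bash
python3 -c "
from h import *
st()"
```

```text
pos [ 0.5249 -0.1525  0.0895] yaw -48.75 F [-1.2  1.1  5.4] T [0.093 0.058 0.886] w 0.463 g 30.001129363663495 q7 -0.04 t 15.5833
```

Torque has climbed to 0.5–0.9 N m, against 0.12 N m of thread friction, so the nut has hit the stop with some wind-up. I release, raise and check the index before regrasping clean.

Emit:
jog_arm --motion '[[[0,0,0,0,0,0,-1],[0,0,0,0,0,0,-1],[0,0,0,0,0,0,-1],[0,0,0,0,0,0,-1],[0,0,-0.02,0,0,0,-1],[0,0,-0.05,0,0,0,-1],[0,0,-0.08,0,0,0,-1],[0,0,-0.1,0,0,0,-1],[0,0,-0.1,0,0,0,-1],[0,0,-0.1,0,0,0,-1]]]'

```text
clock: 16.42
position: [0.5246, -0.153, 0.1897]
ee_rot: [2.941, 1.104, 0.003]
force: [0.2, 0.5, -0.2]
width: 0.999
gripper_force: 0.0
```

Run:
```python
from h import *
st()
c=proj("wrist",[[.5241,-.153,.118]])[0]; i0=np.round(c).astype(int)-[50,50]; print(c,i0)
w=get_image("wrist")[i0[1]:i0[1]+100,i0[0]:i0[0]+100]
cv2.imwrite("pics/i.png",cv2.resize(w[:,:,::-1],(600,600),interpolation=cv2.INTER_CUBIC))
# predicted tip of index for turn 0 and +-10deg
for a in(-20,-10,0,10,20): t=np.radians(171.15+a);print(a,((proj("wrist",[[.5241+.02*np.cos(t),-.153+.02*np.sin(t),.118]])[0]-i0)*6).round())
```

```text
pos [ 0.5246 -0.153   0.1897] yaw -48.86 F [ 0.2  0.5 -0.2] T [-0.09   0.135  0.031] w 0.999 g 0.0 q7 -0.16 t 16.4167
[255.25864212 200.79548028] [205 151]
-20 [182. 342.]
-10 [192. 362.]
0 [206. 380.]
10 [222. 395.]
20 [241. 408.]
```

View pics/i.png

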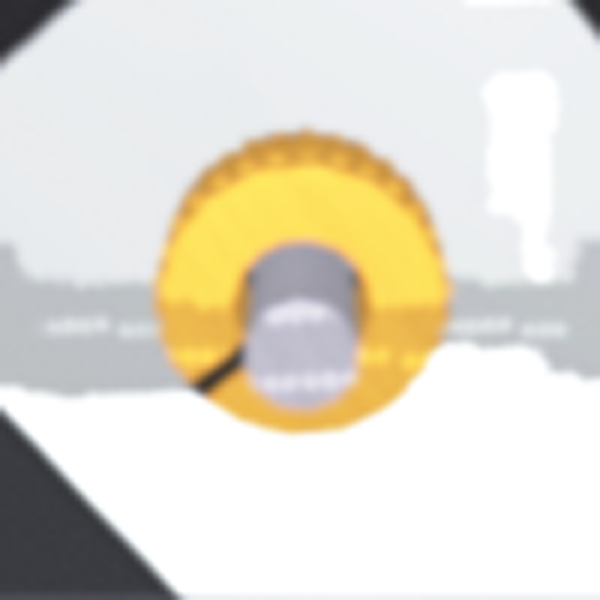

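The picture shows the index line's tip at crop (203,386), against (206,380) predicted for a bottomed nut, so it is bottomed out. Regrasping for the quarter turn back.

Emit:
jog_arm --motion '[[[0,0,0.03,0,0,0,-1],[0,0,0.055,0,0,0,-1],[0,0,0.075,0,0,0,-1],[0,0,0.09,0,0,0,-0.6],[0,0,0.1,0,0,0,-0.2],[0,0,0.1,0,0,0,0.3],[0,0,0.1,0,0,0,0.6],[0,0,0.1,0,0,0,0.6],[0,0,0.1,0,0,0,0.6],[0,0,0.1,0,0,0,0.6]]]' --force 35

```text
clock: 17.3
position: [0.5246, -0.153, 0.0898]
ee_rot: [2.941, 1.104, 0.002]
force: [0.3, 0.3, -1.3]
width: 0.541
gripper_force: 0.0
```

Emit:
jog_arm --motion '[[[0,0,0,0,0,0,0.6],[0,0,0,0,0,0,0.6],[0,0,0,0,0,0,0.6],[0,0,0,0,0,0,0.6],[0,0,0,0,0,0,0.6]]]'

```text
clock: 17.72
position: [0.5245, -0.1529, 0.0896]
ee_rot: [-2.941, -1.104, -0.001]
force: [-1.1, 1.6, 6.6]
width: 0.464
gripper_force: 35.0
```

```bash
python3 -c "
from h import *
st()"
```

```text
pos [ 0.5245 -0.1529  0.0896] yaw -48.86 F [-1.1  1.6  6.6] T [0.108 0.252 0.105] w 0.464 g 35.00093073584139 q7 -0.04 t 17.7167
```

Emit:
jog_arm --motion '[[[0,0,-0.0001,0,0,-0.11,0.6],[0,0,-0.0002,0,0,-0.22,0.6],[0,0,-0.0003,0,0,-0.33,0.6],[0,0,-0.0004,0,0,-0.44,0.6],[0,0,-0.0005,0,0,-0.55,0.6],[0,0,-0.0006,0,0,-0.66,0.6],[0,0,-0.0007,0,0,-0.77,0.6],[0,0,-0.0008,0,0,-0.88,0.6],[0,0,-0.0009,0,0,-0.99,0.6],[0,0,-0.001,0,0,-1.1,0.6]]]'

```text
clock: 18.55
position: [0.5243, -0.1528, 0.0906]
ee_rot: [-1.925, -2.483, -0.001]
force: [-0.5, 1.3, 6.9]
width: 0.465
gripper_force: 35.0
```

Emit:
jog_arm --motion '[[[0,0,-0.0001,0,0,-0.1,0.6],[0,0,-0.0002,0,0,-0.2,0.6],[0,0,-0.0003,0,0,-0.3,0.6],[0,0,-0.0004,0,0,-0.4,0.6],[0,0,-0.0005,0,0,-0.48,0.6],[0,0,-0.0005,0,0,-0.48,0.6],[0,0,-0.0005,0,0,-0.48,0.6]]]'

```text
clock: 19.13
position: [0.5242, -0.1528, 0.091]
ee_rot: [-1.288, -2.865, -0.001]
force: [-2.1, 2.0, 7.6]
width: 0.463
gripper_force: 35.0
```

Run:
```python
from h import *
st()
c=proj("wrist",[[.5241,-.153,.1195]])[0];print(c)
a=get_image("wrist")[170:290,180:330]; o=np.round(proj("scene",[[.5241,-.153,.12]])[0]).astype(int);print(o)
b=get_image("scene")[o[1]-30:o[1]+30,o[0]-30:o[0]+30]
cv2.imwrite("pics/j.png",np.hstack([cv2.resize(x,(400,400),interpolation=cv2.INTER_CUBIC) for x in(a,b)])[:,:,::-1])
```

```text
pos [ 0.5242 -0.1528  0.091 ] yaw 41.57 F [-2.1  2.   7.6] T [0.274 0.303 0.07 ] w 0.463 g 35.000911597162485 q7 1.2 t 19.1333
[256.94986749 257.46024841]
[154 172]
```

View pics/j.png

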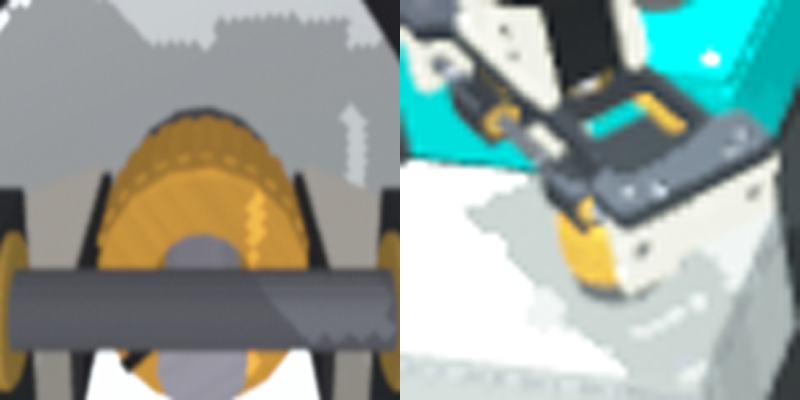

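Turned 90.4° by the tool. The crop shows the index line peeking out below the bar with its tip at crop (128,362), which is wrist pixel (228,278.6).

Run:
```python
from h import *
for a in(80,90,100):
  t=np.radians(171.15+a); d=np.array([np.cos(t),np.sin(t),0]); c=np.array([.5241,-.153,.1195])
  print(a,proj("wrist",[c+.012*d,c+.022*d]).round(1).tolist())
p=onz("wrist",(228,278.6),.1195);print(p,np.degrees(np.arctan2(p[1]+.153,p[0]-.5241))-171.15+360)
```

```text
80 [[237.8, 267.2], [222.2, 275.2]]
90 [[240.0, 270.0], [226.3, 280.2]]
100 [[242.7, 272.4], [231.3, 284.5]]
[ 0.52076709 -0.17332533  0.1195    ] 89.53763271037508
```

The camera puts the nut at 89.5° open and the tool at 90.4°, so it is a quarter turn back with the nut held. Handing in.

```bash
python3 -c "
from h import *
st(); print(sign_off())"
```

```text
pos [ 0.5243 -0.1528  0.091 ] yaw 41.54 F [-2.2  1.3  7.3] T [0.229 0.383 0.186] w 0.468 g 35.00111868605018 q7 1.2 t 19.2333
the job is handed in; nothing more can be done
None
```

The job is handed in at 19.2 s: the steel rod is fully home in the white box's gland, and the nut was bottomed out, backed off a quarter turn (90.4° by the tool, 89.5° by the camera) and is still held in the gripper.

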